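# Draw a rod out of its storage tube and lay it in the V-rest

### The job

Draw the long round rod all the way out of the storage tube on the rack, in several pulls: let go and take a new hold nearer the tube between pulls, because the fork in front of the tube stops the hand. Then lift it clear and lay it gently in both notches of the V-rest standing nearer you, centred along the rest, and let go. Keep the rod roughly level all the time, do not drop it, and leave the other things where they are.

Things in the scene. Friction and masses are not known exactly. Their poses are not given: they have to be found in the camera images.
- rod: bright aluminium round rod, 14 mm diameter, 340 mm long, 0.12 to 0.23 kg, ends alike. Origin at its middle, on the axis; its x axis runs along it and at the start points out of the tube. It lies loosely in the tube, 60 to 120 mm standing out. Slides with light friction; the free end sags a few mm when unsupported; cannot fall out while 100 mm or more is inside
- rack: fixed grey sheet-metal rack carrying the tube. Origin on the bench under the tube's mouth; y runs along the tube from the mouth inward (the rod is drawn toward -y), x away from the robot, z up. Base plate 12 mm thick, x -35 to 130, y -210 to 290 mm; back panel at x 115 to 127. The fingers have free room round the rod at y -25 to -160, between mouth and fork
- tube_mouth (a point): centre of the open mouth of the steel tube, at rack (0, 0, 135 mm); same axes as the rack. Tube outer diameter 26, bore 19 mm, closed 296 mm behind the mouth; the rod lies on the bore's bottom, axis about 2.5 mm below this point. Tube held by clamped saddles 44 mm wide in x, the first 32 to 58 mm behind the mouth, tops at z 158
- fork (a point): middle of the floor of the open-topped fork that carries the drawn-out end, at rack (0, -190, 122.5 mm); same axes. 16 mm long along the rod, slot 30 mm wide, small ramp on the tube side. Near cheek rises to z 157.5, far cheek to z 177.5, each 11 mm thick, so the hand cannot pass it and the rod must be lifted clear of it at the end
- shelf_edge (a point): front lower edge of the rack's shelf, at rack (45, 40, 300 mm), same axes; the shelf spans rack x 45 to 150, y -210 to 290. It overhangs, so the hand cannot come straight down on the rod in the tube: it must lean back toward the robot, about 25 to 45 degrees from vertical
- cradle: fixed V-rest: dark base plate 70 x 220 x 12 mm, two aluminium V-notched posts 14 mm thick at its y -85 and +85 mm. Origin at the middle of its underside, on the bench; y along the line of the notches, z up. A rod seated in both 90 degree notches has its axis at x 0, z 90 mm; notch tips reach z 113, x +-27 mm. Stands nearer the robot than the rack, left or right
- parts_bin: loose open red parts bin with small caps, 152 x 109 x 56 mm, origin at the middle of its underside; stands beside the V-rest; leave alone
- pliers: pliers with red handles, 59 x 177 x 13 mm, lying on the rack's base plate behind and below the rod; leave alone
- tape_roll: roll of tan tape 98 x 96 x 25 mm lying on the shelf of the rack; leave alone
- screwdriver: yellow screwdriver 25 x 180 x 23 mm lying on the shelf of the rack; leave alone

How it is judged:
On the way, in this order (a step that is already met when the one before it is completed fails the run):
1. the rod is partly drawn (130 to 300 mm of it out of the tube) and the fingers have let go of it for a new hold (y of rod in the frame of rack between -0.13 and 0.04 m and contact force between the fingers and rod below 0.3 N and height (world z) of rod above 0.11 m), for 0.1 s.
2. the rod is drawn wholly out of the tube, still held up (y of rod in the frame of rack below -0.172 m and height (world z) of rod above 0.11 m), for 0.1 s.
At the end, for the whole second after the job is handed in: the rod lies at rest in both notches of the V-rest: axis within 6 mm sideways and 5 mm in height of the seat, within 0.06 rad of the line of the notches, its middle within 30 mm of the middle of the rest along it, and it is let go (x of rod in the frame of cradle between -0.006 and 0.006 m and y of rod in the frame of cradle between -0.03 and 0.03 m and z of rod in the frame of cradle between 0.085 and 0.095 m and angle between the x axis of rod and the y axis of cradle, either way round below 0.06 rad and linear speed of rod below 0.02 m/s); the robot touches nothing.
It fails at once if the rod tips more than 0.35 rad (20 degrees) out of level (angle between rod's own x axis and vertical below 1.2208 rad).
It fails at once if the rod tips more than 0.35 rad (20 degrees) out of level (angle between rod's own x axis and vertical above 1.9208 rad).
It fails at once if the rod is dropped (its middle below 70 mm) (height (world z) of rod below 0.07 m).
It fails at once if the rod is slammed into the V-rest (over 40 N) (contact force between rod and cradle above 40 N).
It fails at once if another thing is displaced by more than 30 mm (distance of any of parts_bin, pliers, tape_roll, screwdriver from where it was at the start of the episode above 0.03 m).
It also fails if it takes over 62 s, if anything falls off the work surface, if the arm or the gripper's body presses on something with over 40 N, if the wrist force passes 120 N, or if a joint passes its speed limit or range.

### The arm

A 7-joint arm with a two-finger parallel gripper is mounted at the origin on a cart in front of the work surface, level with it; the furniture and walls round the work are solid. World frame = base frame: x ahead of the robot, y to its left, z up, the work surface at z = 0. Lengths are in m, angles in rad, forces in N, time in s.
With the tool pointing down it reaches from about 0.4 to 0.85 m from the base axis. Payload 10.4 kg.
Tool frame: the origin (TCP) lies midway between the tips of the shut fingers; the grasp point (between the pads) lies manip.pinch_z behind it (manip.pinch_z is the distance from the TCP to the grasp point, in m); z points along the fingers, y is the direction in which the jaws open and shut (so a half turn about z gives the same grasp; the last joint's range is limited). The gripper opens to 85 mm and grips with 20 to 120 N. Pads are 22 mm wide; open, the fingers measure 114 mm over their backs; the gripper's body (76 mm by 85 mm) begins 54 mm behind the grasp point. The pads swing forward as they close: fully open they stand 13 mm farther back than shut.
Start: joints at [-1.362, 0.332, -0.065, 1.46, 0.022, 1.35, -0.088], TCP at [0.144, 0.608, 0.231] pointing down, gripper open.
Joint ranges: [-2.6, 2.6], [-0.5, 2.12], [-1.47, 1.34], [0.16, 2.42], [-1.27, 4.41], [0.06, 2.06], [-2.6, 2.6]. Speed limits (rad/s): [2.22, 2.22, 2.79, 2.79, 3.14, 3.14, 3.14].

### API

Orientations are given as a unit quaternion [x, y, z, w].
In Python, from workcell import manip gives the robot as it stands.
- The arm moves only by the shell command python3 -m handwheel 'ROWS' [FORCE]. ROWS is JSON, a list that holds one entry, the list of rows, each a list of 7 numbers: the shift along the tool's x, y, z in m, then the turn, a rotation vector about the tool's x, y, z in rad, then the finger opening in m, from 0 to 0.0854. In form: [[[tx, ty, tz, ax, ay, az, claw], ...]]. A call has 1 to 8 rows; each row is the pose to reach, as a shift and turn from the pose commanded when the call began, along the tool's axes at that moment; what a row does not reach only later rows make up. A row lasts 1/8 s, in which the tool goes at most 62.5 mm and 10.7 degrees, less where a joint would pass 70% of its speed; a pose out of reach is approached as far as the arm can. A call with a gripper value outside its range is refused whole. The fingers move at their own pace and stop on an object; FORCE is the grip in N (left out, the last holds). Time passes only in rows, so rows that repeat a pose let the fingers close. It gives the time, the measured TCP pose, the force and the opening at its end, in the units of the state.
- manip.get_obs(): the state, without advancing time (a new reading comes with each control period).
- manip.camera(name): name is "side" or "top"; returns the picture (400x640x3 uint8, blue, green, red); there is no depth.
- manip.calibration(name): a dict with "fx", "fy", "cx", "cy" (pixels), "view" (4x4, takes a point from world to camera coordinates). Camera axes: x right, y up, looking along -z (the intrinsics and any distortion apply to the point x, -y, -z); pixel columns grow to the right and rows downward; lengths in m; the calibration is good to about 2 mm. A picture is of the moment at which its call begins. calibration takes no time and is no camera call.
- manip.hand_in(): hands the job in, once; it reports no verdict.
The state is a dict: "clock": time; "joint_pos": joint angles; "joint_velocities": joint speeds; "tau": joint torques, N m; "position": TCP position; "ee_rot": TCP orientation; "ft_force": force on the tool from outside, world axes, zero at the start; "torque": the same for the moment, N m; "grip_width": opening from 0.0 (shut) to 1.0 (fully open).
Only numpy, scipy, OpenCV 4.12 (cv2) and the standard library are available. Lean on these libraries where they do the work, as an engineer would, in place of code of your own. Each camera call takes 0.05 s, during which the arm holds its last target.

## Working session

There is one attempt and no reset: what is moved stays moved. The work goes in short steps, Python scripts to look and compute and a shell command to move; the robot and the scene stay as the last step left them, time stands still between calls to the robot, and variables do not carry over. Pictures are saved under pics/ and viewed, and the job is handed in when it is done.

```bash
mkdir -p pics; ls
python3 - <<'E'
from workcell import manip
import cv2,numpy as np
np.set_printoptions(precision=4,suppress=True)
print(manip.get_obs(), manip.pinch_z)
for n in("side","top"):
    cv2.imwrite(f"pics/{n}0.png",manip.camera(n)); print(n,manip.calibration(n))
E
```

```text
pics
{'clock': 0.0, 'joint_pos': array([-1.3616,  0.3328, -0.0647,  1.4609,  0.0216,  1.3499, -0.0884]), 'joint_velocities': array([ 0.0008,  0.0001, -0.0007,  0.0014, -0.0009,  0.0001,  0.0013]), 'tau': array([ -0.0001, -62.5432,   0.049 , -39.1621,   0.0162,   0.0095,
         0.    ]), 'position': array([0.1435, 0.6079, 0.2305]), 'ee_rot': array([ 0.1156,  0.9933, -0.0007, -0.    ]), 'ft_force': array([-0.1956, -0.5968,  0.3796]), 'torque': array([ 0.0304, -0.0671, -0.0377]), 'grip_width': 0.998231871319518} 0.0187
side {'fx': 411.8506981077628, 'fy': 411.8506981077628, 'cx': 311.02700258861563, 'cy': 197.75546887971262, 'view': array([[ 0.8298, -0.5578, -0.017 , -0.4915],
       [ 0.4392,  0.634 ,  0.6365, -0.3818],
       [-0.3442, -0.5357,  0.7711, -0.802 ],
       [ 0.    ,  0.    ,  0.    ,  1.    ]])}
top {'fx': 498.12686519573975, 'fy': 498.12686519573975, 'cx': 319.553229864506, 'cy': 203.90553180693962, 'view': array([[ 0.0192, -0.9998,  0.0064, -0.0111],
       [ 0.9961,  0.0196,  0.0862, -0.5951],
       [-0.0863,  0.0047,  0.9963, -1.1493],
       [ 0.    ,  0.    ,  0.    ,  1.    ]])}
```

View pics/side0.png

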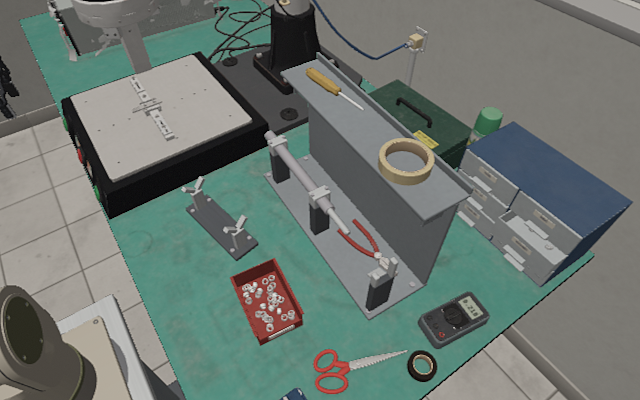

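View pics/top0.png

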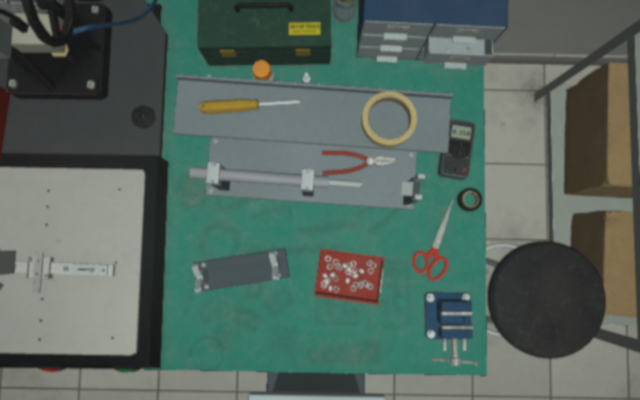

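```bash
python3 - <<'E'
import cv2
t=cv2.imread("pics/top0.png");s=cv2.imread("pics/side0.png")
def crop(im,x,y,w,h,k,n): cv2.imwrite(n,cv2.resize(im[y:y+h,x:x+w],None,fx=k,fy=k,interpolation=cv2.INTER_CUBIC))
crop(t,180,70,130,100,6,"pics/a.png")
crop(t,300,130,130,90,6,"pics/b.png")
crop(t,180,235,130,70,6,"pics/c.png")
crop(s,170,160,130,100,6,"pics/d.png")
crop(s,300,170,130,100,6,"pics/e.png")
E
python3 - <<'E'
import cv2
t=cv2.imread("pics/top0.png")
def crop(im,x,y,w,h,k,n): cv2.imwrite(n,cv2.resize(im[y:y+h,x:x+w],None,fx=k,fy=k,interpolation=cv2.INTER_CUBIC))
crop(t,180,130,130,90,6,"pics/a2.png")
E
```

```text
(no output)
```

View pics/a2.png

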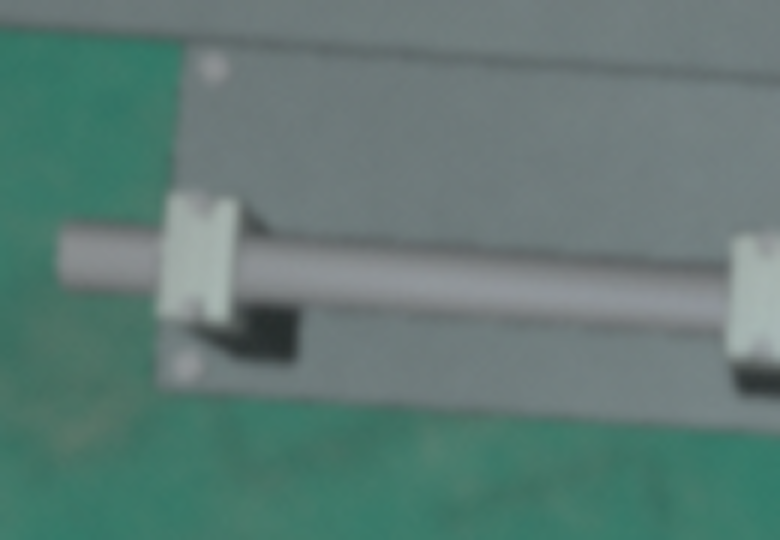

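View pics/b.png

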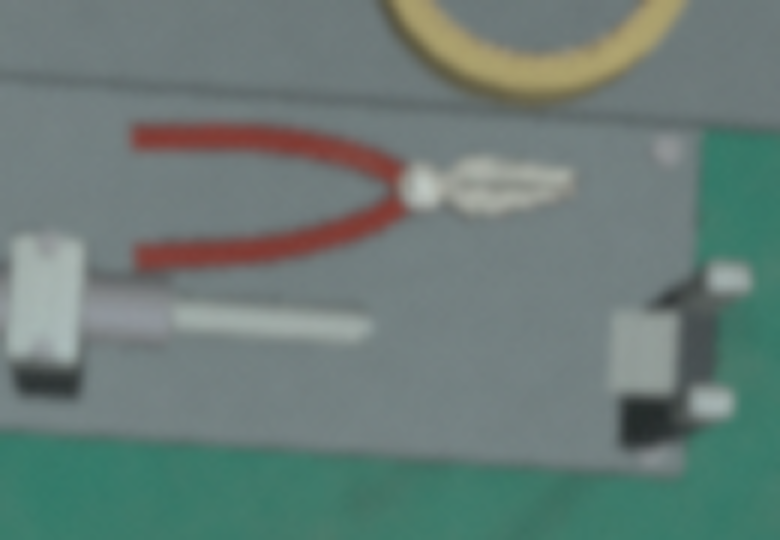

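View pics/c.png

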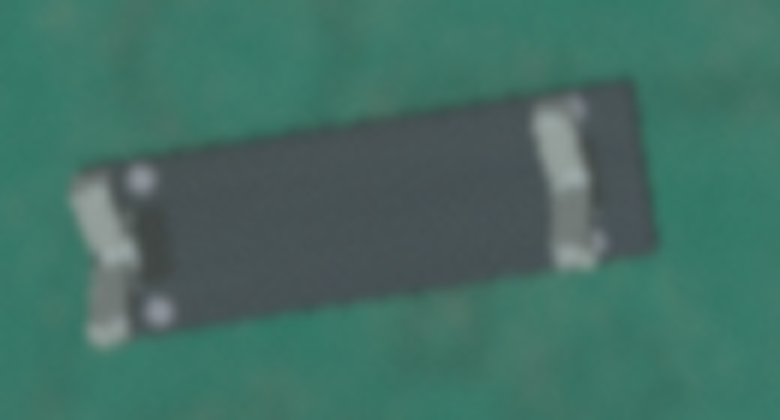

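View pics/d.png

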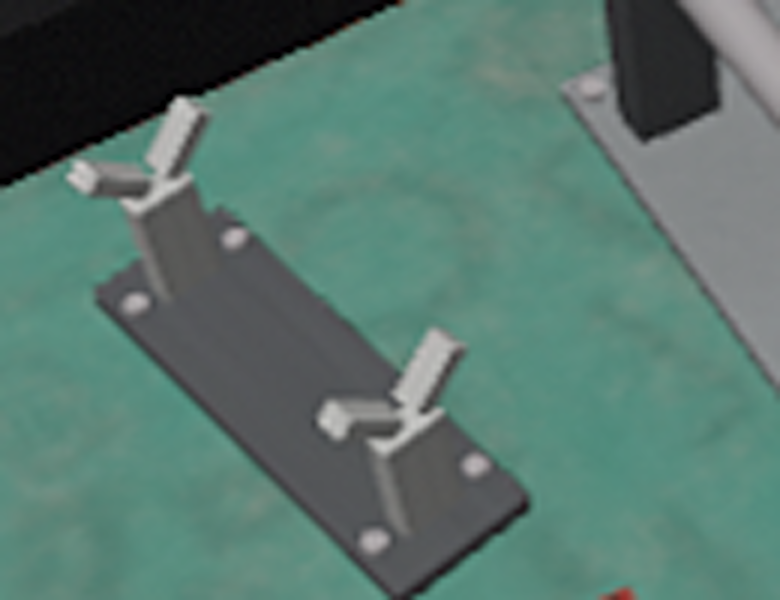

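View pics/e.png

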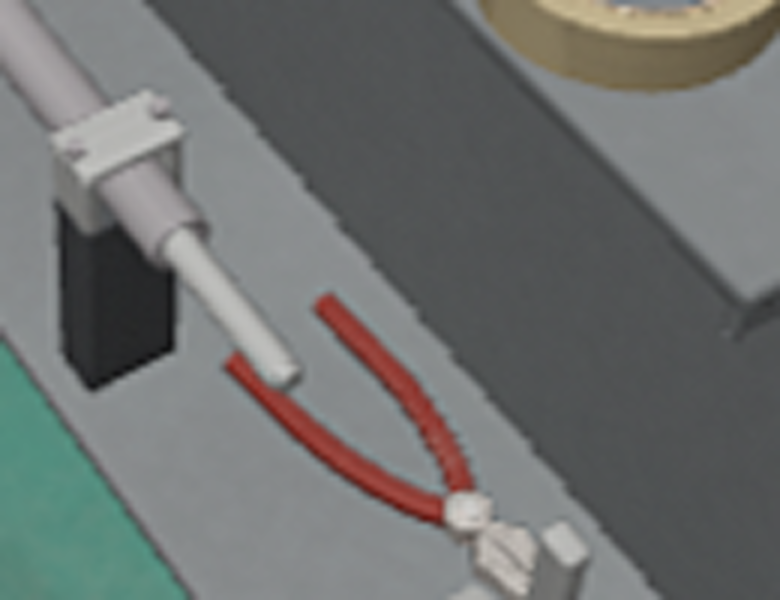

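```bash
cat > h.py <<'E'
from workcell import manip
import numpy as np, cv2
from scipy.optimize import least_squares
from scipy.spatial.transform import Rotation as R
np.set_printoptions(precision=4,suppress=True)
C={n:manip.calibration(n) for n in("side","top")}
def proj(n,P):
    c=C[n];v=np.array(c["view"]);p=np.atleast_2d(P)@v[:3,:3].T+v[:3,3]
    return np.c_[c["cx"]+c["fx"]*p[:,0]/-p[:,2], c["cy"]+c["fy"]*-p[:,1]/-p[:,2]]
def place(q,L):
    c,s=np.cos(q[2]),np.sin(q[2]);L=np.atleast_2d(L)
    return np.c_[q[0]+c*L[:,0]-s*L[:,1],q[1]+s*L[:,0]+c*L[:,1],L[:,2]]
def fit(obs,q0):
    f=lambda q:np.concatenate([(proj(n,place(q,np.array(l)/1000))[0]-np.array(uv)) for n,uv,l in obs])
    r=least_squares(f,q0,loss="soft_l1");return r.x,f(r.x).reshape(-1,2)
def tri(obs):
    f=lambda P:np.concatenate([proj(n,P)[0]-uv for n,uv in obs])
    r=least_squares(f,[0.6,0,0.1]);return r.x,f(r.x)
def cr(x0,y0,u,v,k=6): return (x0+(u+.5)/k-.5,y0+(v+.5)/k-.5)
E
python3 - <<'E'
from h import *
a=lambda u,v:cr(180,130,u,v);b=lambda u,v:cr(300,130,u,v);c=lambda u,v:cr(180,235,u,v)
d=lambda u,v:cr(170,160,u,v);e=lambda u,v:cr(300,170,u,v)
O=[("top",a(157,388),(-35,290,12)),("top",b(685,475),(-35,-210,12)),("top",b(172,314),(0,0,135)),
("top",b(712,402),(-20.5,-190,157.5)),("top",b(728,276),(20.5,-190,177.5)),("top",b(45,297),(0,45,158)),
("side",e(182,240),(0,0,135)),("side",d(563,90),(-35,290,12)),("side",e(563,540),(20.5,-190,177.5))]
q,r=fit(O,[.6,0,0]);print("rack",q);print(r)
O=[("top",c(80,168),(35,110,12)),("top",c(632,80),(35,-110,12)),("top",c(658,248),(-35,-110,12)),
("top",c(122,258),(0,85,80)),("top",c(570,188),(0,-85,80)),
("side",d(100,295),(-35,110,12)),("side",d(530,505),(35,-110,12)),("side",d(400,598),(-35,-110,12)),
("side",d(413,420),(0,-85,80)),("side",d(163,188),(0,85,80))]
q,r=fit(O,[.4,.2,0]);print("cradle",q);print(r)
print(tri([("top",b(368,327)),("side",e(285,372))]))
E
```

```text
rack [ 0.634  -0.0167 -0.0515]
[[-0.9253  0.0696]
 [-0.0008  0.4133]
 [-0.0079 -0.234 ]
 [-0.1294 -0.2165]
 [ 0.2351  0.107 ]
 [ 0.057  -0.3491]
 [ 0.0169  0.903 ]
 [-0.8351 -1.7381]
 [ 0.5324  0.4172]]
cradle [0.4373 0.1801 0.1803]
[[ 0.7891 -0.1458]
 [ 0.972  -0.5044]
 [ 1.2381  0.935 ]
 [-0.3527 -0.3481]
 [ 0.7708 -1.0834]
 [-1.9755 -0.6165]
 [ 0.8138 -1.3587]
 [-0.3712  0.7025]
 [-1.7533 -0.981 ]
 [-1.9202 -1.8465]]
(array([ 0.629 , -0.0862,  0.1404]), array([-0.1301,  0.2306,  0.2559, -0.0466]))
```

```bash
cat >> h.py <<'E'
RACK=np.array([0.634,-0.0167,-0.0515]); CRA=np.array([0.4373,0.1801,0.1803])
pz=manip.pinch_z
def pose_for(G,yaw,th):
    """G world grasp point, tool x along yaw'ed +y, lean th"""
    x=np.array([-np.sin(yaw),np.cos(yaw),0]);xr=np.array([np.cos(yaw),np.sin(yaw),0])
    z=np.sin(th)*xr+np.array([0,0,-np.cos(th)]);y=np.cross(z,x)
    M=np.c_[x,y,z];return np.asarray(G)+pz*z,M
def cur():
    o=manip.get_obs();return np.array(o["position"]),R.from_quat(o["ee_rot"]).as_matrix(),o
def rel(G,yaw,th):
    p,M,o=cur();P,N=pose_for(G,yaw,th)
    print("shift",np.round(M.T@(P-p),4),"rot",np.round(R.from_matrix(M.T@N).as_rotvec(),4))
def rk(x,y,z): return place(RACK,np.array([x,y,z])/1000)[0]
def ck(x,y,z): return place(CRA,np.array([x,y,z])/1000)[0]
def st():
    p,M,o=cur();g=p-pz*M[:,2]
    def inv(q): c,s=np.cos(q[2]),np.sin(q[2]);d=g-[q[0],q[1],0];return 1000*np.array([c*d[0]+s*d[1],-s*d[0]+c*d[1],d[2]])
    print("t",round(o["clock"],2),"tcp",p,"grasp_rack",inv(RACK),"grasp_crad",inv(CRA),"zax",M[:,2],"xax",M[:,0])
    print("q",o["joint_pos"],"F",o["ft_force"],"w",o["grip_width"]*.0854)
E
python3 - <<'E'
from h import *
st()
rel([0.45,0.0,0.28],RACK[2],0.0)
E
```

```text
t 0.1 tcp [0.1435 0.608  0.2306] grasp_rack [-522.006   598.6121  249.3199] grasp_crad [-212.3053  473.6392  249.3199] zax [-0.0002 -0.0012 -1.    ] xax [-0.9733  0.2297 -0.0001]
q [-1.3616  0.3328 -0.0647  1.4608  0.0216  1.3499 -0.0885] F [-0.4144 -0.5958  0.4808] w 0.08526808440842529
shift [-0.438  -0.5213 -0.03  ] rot [-0.001   0.0009  1.3905]
```

```bash
python3 -m handwheel '[[[-0.05,-0.06,-0.03,0,0,0.16,0.06],[-0.09,-0.11,-0.05,0,0,0.32,0.06],[-0.13,-0.155,-0.05,0,0,0.48,0.06],[-0.17,-0.2,-0.05,0,0,0.64,0.06],[-0.21,-0.25,-0.05,0,0,0.8,0.06],[-0.25,-0.3,-0.05,0,0,0.96,0.06],[-0.29,-0.345,-0.05,0,0,1.12,0.06],[-0.33,-0.39,-0.05,0,0,1.28,0.06]]]' 40
python3 - <<'E'
from h import *
st()
rel(rk(0,-42,132.5)-[.1,0,-.14],RACK[2],0.61)
E
```

```text
clock: 1.1
position: [0.3668, 0.1673, 0.2812]
ee_rot: [0.688, 0.726, 0.0, -0.0]
ft_force: [0.7, 0.3, 0.4]
grip_width: 0.703
t 1.1 tcp [0.3668 0.1673 0.2812] grasp_rack [-276.3082  169.9839  299.9454] grasp_crad [-71.6474   0.0308 299.9454] zax [ 0.0001  0.0006 -1.    ] xax [-0.054   0.9985  0.0006]
q [-0.9325 -0.2265  0.3343  1.9274  0.0741  1.4286 -0.5626] F [0.6725 0.2775 0.4312] w 0.06004222559070633
shift [-0.2357  0.1632  0.0239] rot [-0.6093 -0.0328  0.102 ]
```

```bash
python3 -m handwheel '[[[-0.05,0.02,0,-0.1,0,0.02,0.06],[-0.1,0.04,0,-0.22,-0.01,0.04,0.06],[-0.15,0.07,0,-0.34,-0.02,0.06,0.06],[-0.19,0.1,0,-0.46,-0.03,0.08,0.06],[-0.236,0.13,0.01,-0.55,-0.033,0.1,0.06],[-0.236,0.16,0.024,-0.61,-0.033,0.102,0.06],[-0.236,0.163,0.024,-0.61,-0.033,0.102,0.06]]]' 40
python3 - <<'E'
from h import *
st()
rel(rk(0,-42,132.5),RACK[2],0.61)
cv2.imwrite("pics/s1.png",manip.camera("side"))
E
```

```text
clock: 1.98
position: [0.5422, -0.0571, 0.2554]
ee_rot: [0.69, 0.659, 0.206, 0.217]
ft_force: [-0.9, -0.5, 0.4]
grip_width: 0.697
t 1.98 tcp [ 0.5422 -0.0571  0.2554] grasp_rack [-100.2325  -45.0783  270.7674] grasp_crad [  50.3129 -249.7294  270.7674] zax [ 0.57   -0.0283 -0.8211] xax [ 0.0473  0.9989 -0.0016]
q [-0.699  -0.3948  0.5731  2.1829  0.4499  0.7249 -0.3957] F [-0.9025 -0.4568  0.4427] w 0.05951307657104394
shift [0.0029 0.0035 0.1707] rot [-0.0026 -0.0011  0.0043]
```

View pics/s1.png

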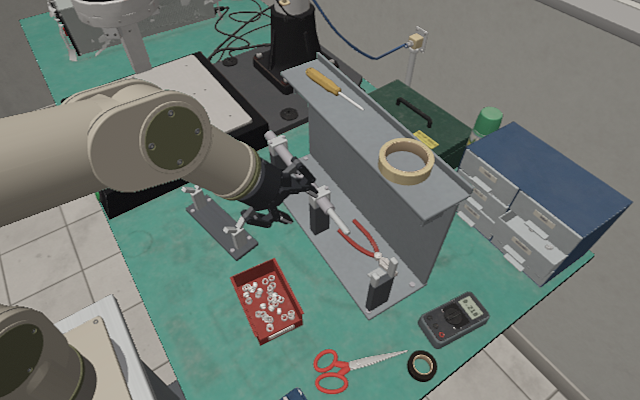

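```bash
python3 -m handwheel '[[[0.003,0.003,0.05,0,0,0.004,0.06],[0.003,0.003,0.09,0,0,0.004,0.06],[0.003,0.003,0.125,0,0,0.004,0.06],[0.003,0.003,0.125,0,0,0.004,0.06]]]' 40
python3 - <<'E'
from h import *
st()
rel(rk(0,-42,132.5),RACK[2],0.61)
i=manip.camera("side")[130:300,220:450];j=manip.camera("top")[110:230,250:430]
cv2.imwrite("pics/s2.png",cv2.resize(i,None,fx=3.4,fy=3.4,interpolation=2));cv2.imwrite("pics/t2.png",cv2.resize(j,None,fx=4,fy=4,interpolation=2))
E
```

```text
clock: 2.52
position: [0.6167, -0.0562, 0.1549]
ee_rot: [0.691, 0.659, 0.205, 0.217]
ft_force: [-0.6, -1.1, -0.0]
grip_width: 0.706
t 2.52 tcp [ 0.6167 -0.0562  0.1549] grasp_rack [-25.9107 -40.3634 170.2606] grasp_crad [ 123.73   -262.2145  170.2606] zax [ 0.5689 -0.0287 -0.8219] xax [ 0.0483  0.9988 -0.0015]
q [-0.8947 -0.0154  0.9113  2.1628  0.0784  0.3833 -0.0911] F [-0.6195 -1.0914 -0.0033] w 0.060299896930584636
shift [-0.0017 -0.0001  0.0458] rot [-0.0039 -0.0006  0.0035]
```

View pics/s2.png

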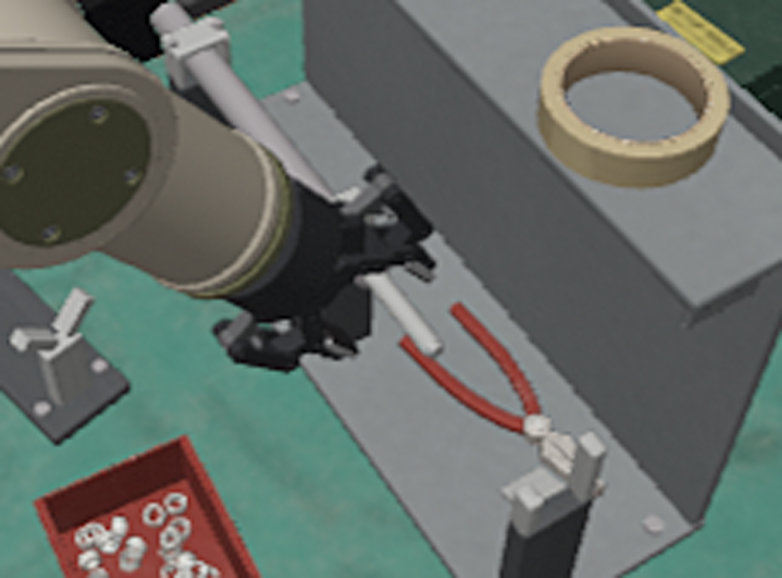

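View pics/t2.png

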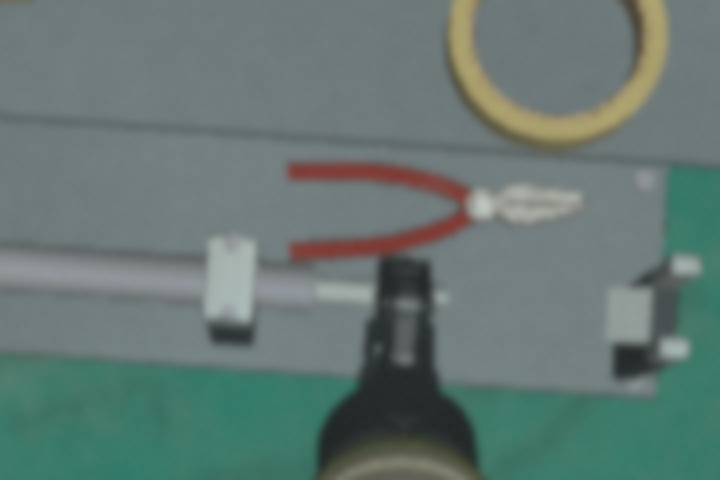

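Run:
```python
from h import *
rel(rk(0,-42,132.5),RACK[2],0.5)
```

```text
shift [-0.0017 -0.0039  0.0474] rot [ 0.1095 -0.0028  0.0021]
```

```bash
python3 -m handwheel '[[[-0.002,-0.001,0.015,0.04,-0.003,0.002,0.06],[-0.002,-0.002,0.03,0.08,-0.003,0.002,0.06],[-0.002,-0.004,0.047,0.11,-0.003,0.002,0.06],[-0.002,-0.004,0.048,0.11,-0.003,0.002,0.06]]]' 40
python3 - <<'E'
from h import *
st()
i=manip.camera("side")[130:300,220:450];j=manip.camera("top")[110:230,250:430]
cv2.imwrite("pics/s3.png",cv2.resize(i,None,fx=3.4,fy=3.4,interpolation=2))
E
```

```text
clock: 3.12
position: [0.6415, -0.0598, 0.1157]
ee_rot: [0.703, 0.667, 0.171, 0.179]
ft_force: [-1.3, -0.7, 0.0]
grip_width: 0.706
t 3.12 tcp [ 0.6415 -0.0598  0.1157] grasp_rack [  0.7102 -42.6542 132.1467] grasp_crad [ 149.1126 -270.5595  132.1467] zax [ 0.4791 -0.0238 -0.8774] xax [0.0522 0.9986 0.0014]
q [-0.7712  0.2266  0.8692  2.0482 -0.3807  0.467   0.2879] F [-1.3108 -0.668   0.0477] w 0.060270884367083964
```

View pics/s3.png

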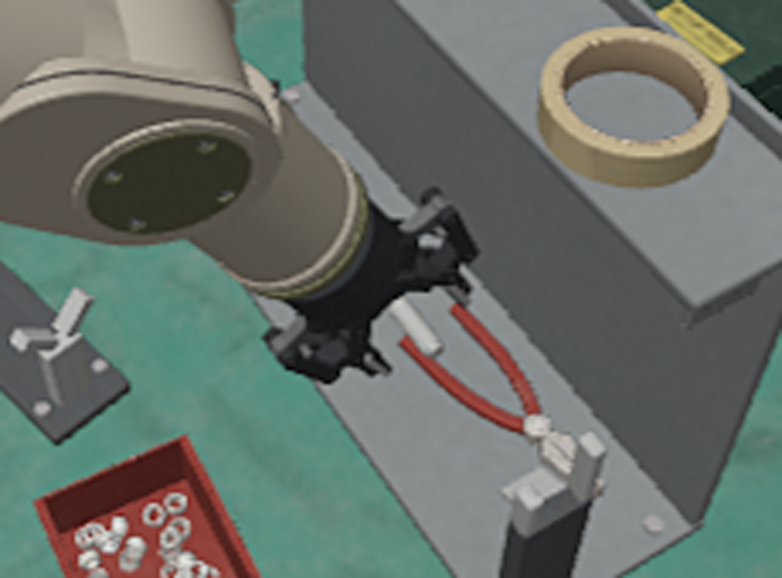

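```bash
python3 -m handwheel '[[[0,0,0,0,0,0,0.03],[0,0,0,0,0,0,0.015],[0,0,0,0,0,0,0.0],[0,0,0,0,0,0,0.0],[0,0,0,0,0,0,0.0]]]' 40
python3 - <<'E'
from h import *
st()
E
```

```text
clock: 3.85
position: [0.6416, -0.0601, 0.1152]
ee_rot: [0.703, 0.667, 0.171, 0.18]
ft_force: [-1.3, 0.7, 4.1]
grip_width: 0.149
t 3.85 tcp [ 0.6416 -0.0601  0.1152] grasp_rack [  0.8278 -42.9753 131.6407] grasp_crad [ 149.1533 -270.8991  131.6407] zax [ 0.4797 -0.0252 -0.877 ] xax [0.0528 0.9986 0.0002]
q [-0.7745  0.2285  0.873   2.0491 -0.3837  0.465   0.2902] F [-1.3242  0.7004  4.072 ] w 0.012766446226905485
```

```bash
python3 -m handwheel '[[[-0.008,0,0,0,0,0,0],[-0.022,0,0,0,0,0,0],[-0.037,0,0,0,0,0,0],[-0.052,0,0,0,0,0,0],[-0.067,0,0,0,0,0,0],[-0.082,0,0,0,0,0,0],[-0.096,0,0,0,0,0,0],[-0.105,0,0,0,0,0,0]]]' 40
python3 - <<'E'
from h import *
st()
i=manip.camera("side")[130:300,220:450]
cv2.imwrite("pics/s4.png",cv2.resize(i,None,fx=3.4,fy=3.4,interpolation=2))
E
```

```text
clock: 4.85
position: [0.6352, -0.1665, 0.1146]
ee_rot: [0.703, 0.666, 0.17, 0.18]
ft_force: [0.8, 1.7, -0.1]
grip_width: 0.151
t 4.85 tcp [ 0.6352 -0.1665  0.1146] grasp_rack [  -0.0887 -149.4758  130.9632] grasp_crad [ 123.795  -374.3406  130.9632] zax [ 0.4786 -0.0259 -0.8777] xax [0.0542 0.9985 0.0001]
q [-0.4628  0.2586  0.7801  2.0055 -0.5816  0.5197  0.6479] F [ 0.783   1.6872 -0.0815] w 0.012877982390487396
```

View pics/s4.png

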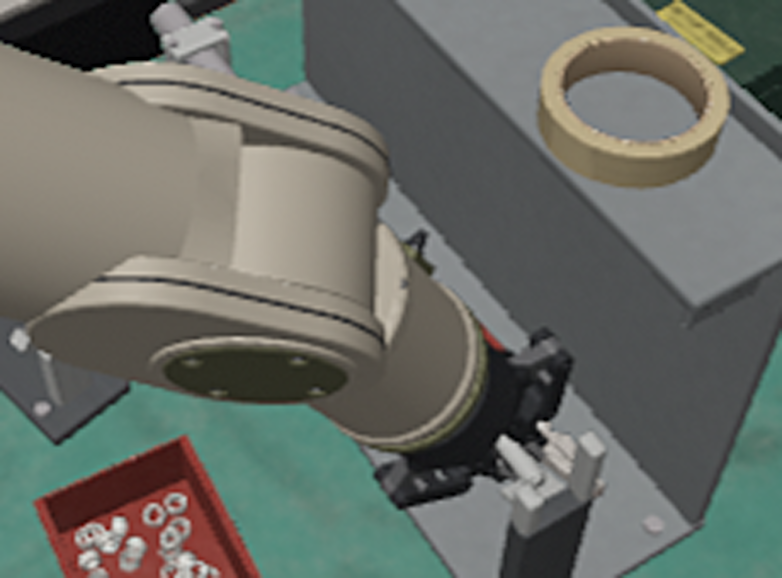

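```bash
python3 -m handwheel '[[[0,0,0,0,0,0,0.03],[0,0,0,0,0,0,0.05],[0,0,0,0,0,0,0.05],[0,0,0,0,0,0,0.05]]]' 40
python3 -m handwheel '[[[0.015,0,0,0,0,0,0.05],[0.035,0,0,0,0,0,0.05],[0.055,0,0,0,0,0,0.05],[0.075,0,0,0,0,0,0.05],[0.095,0,0,0,0,0,0.05],[0.108,0,0,0,0,0,0.05],[0.11,0,0,0,0,0,0.05]]]' 40
python3 - <<'E'
from h import *
st()
i=manip.camera("side")[130:300,220:450];j=manip.camera("top")[110:230,250:430]
cv2.imwrite("pics/s5.png",cv2.resize(i,None,fx=3.4,fy=3.4,interpolation=2));cv2.imwrite("pics/t5.png",cv2.resize(j,None,fx=4,fy=4,interpolation=2))
E
```

```text
clock: 5.4
position: [0.6358, -0.165, 0.115]
ee_rot: [0.703, 0.667, 0.17, 0.18]
ft_force: [-0.7, 0.9, 0.3]
grip_width: 0.583
clock: 6.28
position: [0.6417, -0.0541, 0.1149]
ee_rot: [0.702, 0.667, 0.171, 0.18]
ft_force: [-0.4, 0.1, 0.0]
grip_width: 0.584
t 6.28 tcp [ 0.6417 -0.0541  0.1149] grasp_rack [  0.6461 -36.9372 131.3553] grasp_crad [ 150.3636 -264.9808  131.3553] zax [ 0.4793 -0.0244 -0.8773] xax [0.0511 0.9987 0.0001]
q [-0.7878  0.2282  0.8741  2.0501 -0.3727  0.4635  0.2713] F [-0.3575  0.0739  0.0449] w 0.04984832274934227
```

View pics/s5.png

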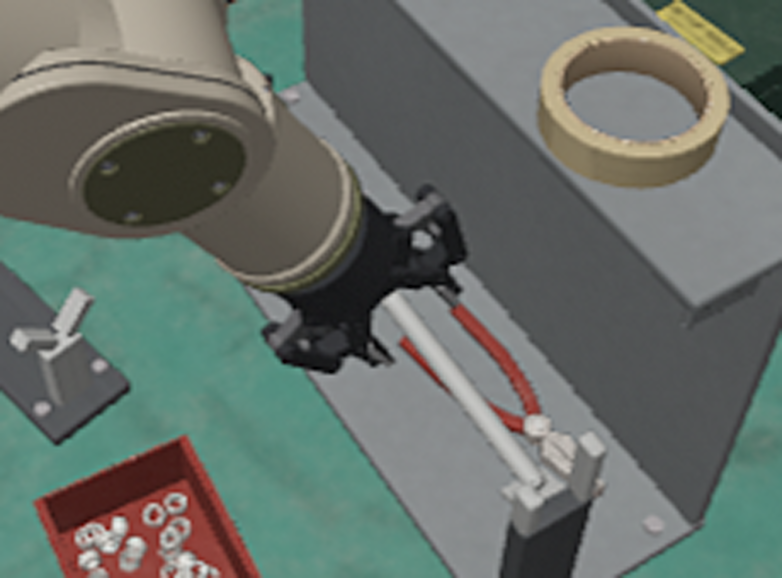

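View pics/t5.png

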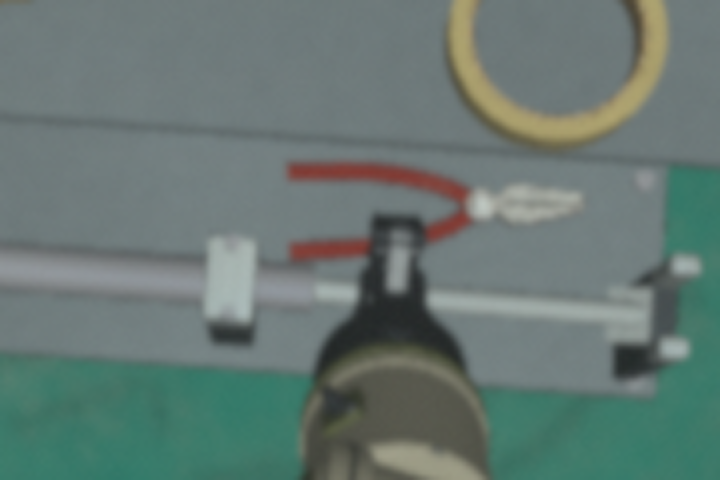

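```bash
python3 -m handwheel '[[[0,0,0,0,0,0,0.03],[0,0,0,0,0,0,0.015],[0,0,0,0,0,0,0.0],[0,0,0,0,0,0,0.0],[0,0,0,0,0,0,0.0]]]' 40
python3 -m handwheel '[[[-0.008,0,0,0,0,0,0],[-0.022,0,0,0,0,0,0],[-0.037,0,0,0,0,0,0],[-0.053,0,0,0,0,0,0],[-0.069,0,0,0,0,0,0],[-0.085,0,0,0,0,0,0],[-0.1,0,0,0,0,0,0],[-0.11,0,0,0,0,0,0]]]' 40
python3 - <<'E'
from h import *
st()
i=manip.camera("side")[150:350,220:450];j=manip.camera("top")[110:230,280:460]
cv2.imwrite("pics/s6.png",cv2.resize(i,None,fx=3,fy=3,interpolation=2));cv2.imwrite("pics/t6.png",cv2.resize(j,None,fx=4,fy=4,interpolation=2))
E
```

```text
clock: 7.0
position: [0.6416, -0.0557, 0.115]
ee_rot: [0.703, 0.666, 0.17, 0.18]
ft_force: [-0.6, -2.0, 0.6]
grip_width: 0.148
clock: 8.0
position: [0.6352, -0.1663, 0.1145]
ee_rot: [0.703, 0.666, 0.17, 0.18]
ft_force: [0.0, 0.1, -1.7]
grip_width: 0.147
t 8.0 tcp [ 0.6352 -0.1663  0.1145] grasp_rack [  -0.0647 -149.3425  130.9603] grasp_crad [ 123.849  -374.2164  130.9603] zax [ 0.4786 -0.0258 -0.8776] xax [0.0538 0.9986 0.    ]
q [-0.4604  0.258   0.777   2.0054 -0.5798  0.5192  0.6467] F [ 0.0422  0.0944 -1.6664] w 0.01252684074742682
```

View pics/s6.png

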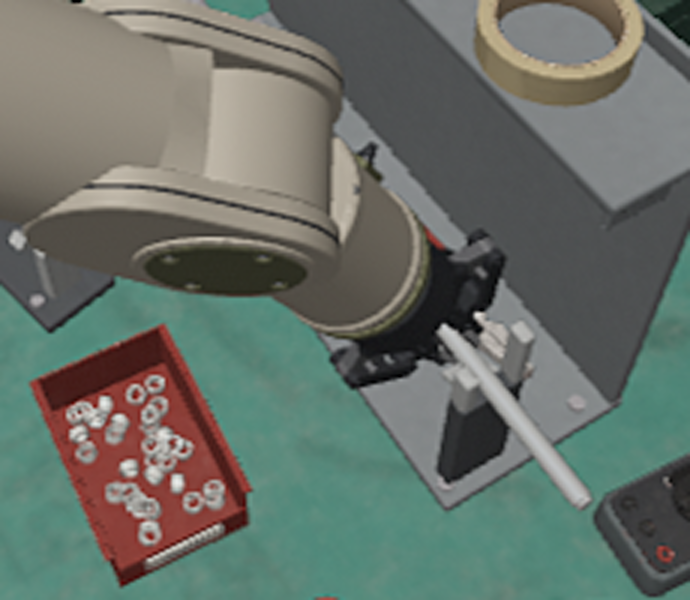

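View pics/t6.png

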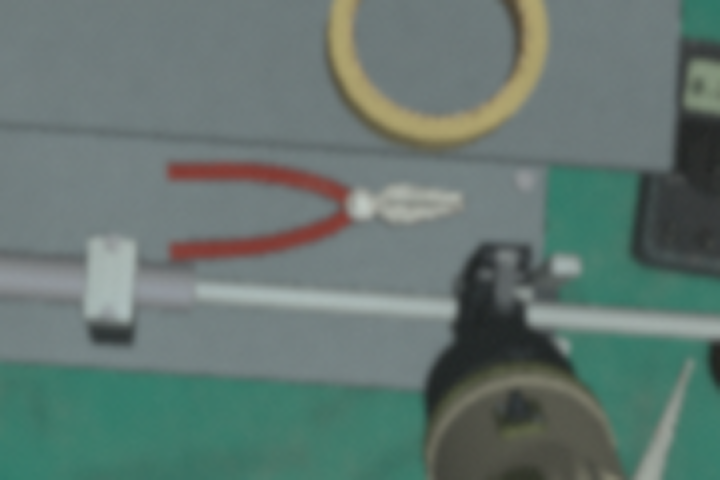

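```bash
python3 - <<'E'
from h import *
t=np.array([proj("side",rk(0,y,133))[0] for y in range(-320,-250,10)]);print(np.c_[range(-320,-250,10),t])
print(cr(220,150,582,500,3))
E
python3 -m handwheel '[[[0,0,0,0,0,0,0.03],[0,0,0,0,0,0,0.05],[0,0,0,0,0,0,0.05],[0.015,0,0,0,0,0,0.05],[0.035,0,0,0,0,0,0.05],[0.052,0,0,0,0,0,0.05],[0.06,0,0,0,0,0,0.05],[0.06,0,0,0,0,0,0.05]]]' 60
python3 - <<'E'
from h import *
st()
i=manip.camera("side")[150:350,220:450];j=manip.camera("top")[110:230,320:500]
cv2.imwrite("pics/s7.png",cv2.resize(i,None,fx=3,fy=3,interpolation=2));cv2.imwrite("pics/t7.png",cv2.resize(j,None,fx=4,fy=4,interpolation=2))
E
```

```text
[[-320.      427.0777  332.3278]
 [-310.      423.3355  327.6567]
 [-300.      419.649   323.0551]
 [-290.      416.017   318.5214]
 [-280.      412.4382  314.0542]
 [-270.      408.9115  309.652 ]
 [-260.      405.4357  305.3134]]
(413.66666666666663, 316.33333333333337)
clock: 9.1
position: [0.639, -0.1048, 0.115]
ee_rot: [0.703, 0.667, 0.171, 0.18]
ft_force: [-0.5, 0.3, 0.2]
grip_width: 0.585
t 9.1 tcp [ 0.639  -0.1048  0.115 ] grasp_rack [  0.6    -87.6909 131.4138] grasp_crad [ 138.6591 -314.3664  131.4138] zax [ 0.4794 -0.0249 -0.8772] xax [0.052  0.9986 0.0001]
q [-0.6375  0.2323  0.8262  2.037  -0.4629  0.4812  0.4419] F [-0.5239  0.2778  0.2146] w 0.04999555678717847
```

View pics/s7.png

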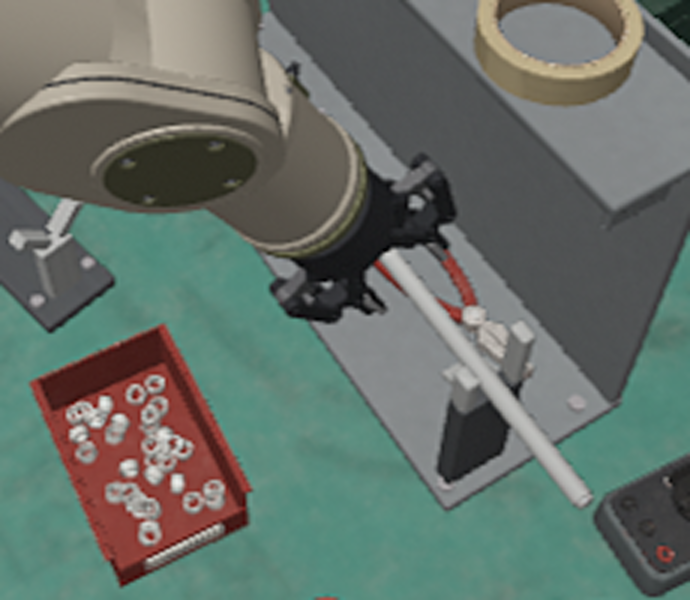

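View pics/t7.png

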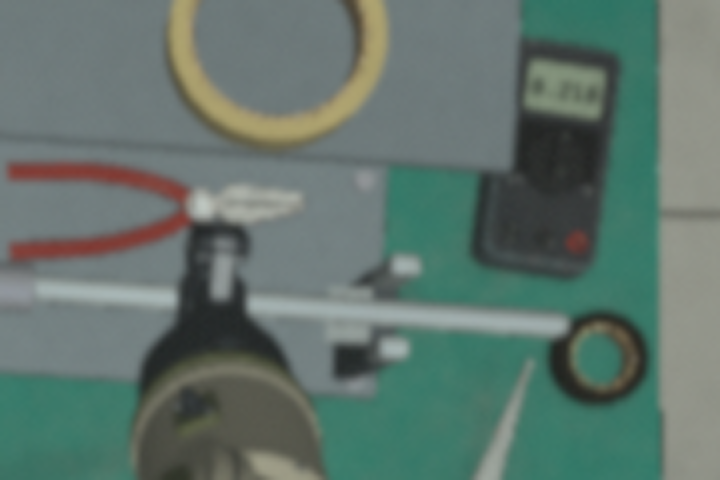

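```bash
python3 -m handwheel '[[[0,0,0,0,0,0,0.03],[0,0,0,0,0,0,0.015],[0,0,0,0,0,0,0.0],[0,0,0,0,0,0,0.0],[0,0,0,0,0,0,0.0]]]' 60
python3 -m handwheel '[[[-0.008,0,0,0,0,0,0],[-0.02,0,0,0,0,0,0],[-0.033,0,0,0,0,0,0],[-0.046,0,0,0,0,0,0],[-0.058,0,0,0,0,0,0],[-0.066,0,0,0,0,0,0],[-0.066,0,0,0,0,0,0]]]' 60
python3 - <<'E'
from h import *
st()
i=manip.camera("side")[150:350,220:450];j=manip.camera("top")[110:230,300:480]
cv2.imwrite("pics/s8.png",cv2.resize(i,None,fx=3,fy=3,interpolation=2));cv2.imwrite("pics/t8.png",cv2.resize(j,None,fx=4,fy=4,interpolation=2))
E
```

```text
clock: 9.82
position: [0.6391, -0.1058, 0.1153]
ee_rot: [0.703, 0.666, 0.171, 0.18]
ft_force: [-1.3, -1.4, 3.4]
grip_width: 0.14
clock: 10.7
position: [0.6352, -0.1672, 0.114]
ee_rot: [0.702, 0.668, 0.172, 0.177]
ft_force: [-3.9, 11.8, 5.6]
grip_width: 0.142
t 10.7 tcp [ 0.6352 -0.1672  0.114 ] grasp_rack [   0.0064 -150.3605  130.4733] grasp_crad [ 123.6844 -375.2236  130.4733] zax [ 0.477  -0.0189 -0.8787] xax [0.0483 0.9988 0.0047]
q [-0.4452  0.2606  0.7678  2.0015 -0.5917  0.5271  0.6645] F [-3.9038 11.7979  5.606 ] w 0.012137667968488784
```

View pics/s8.png

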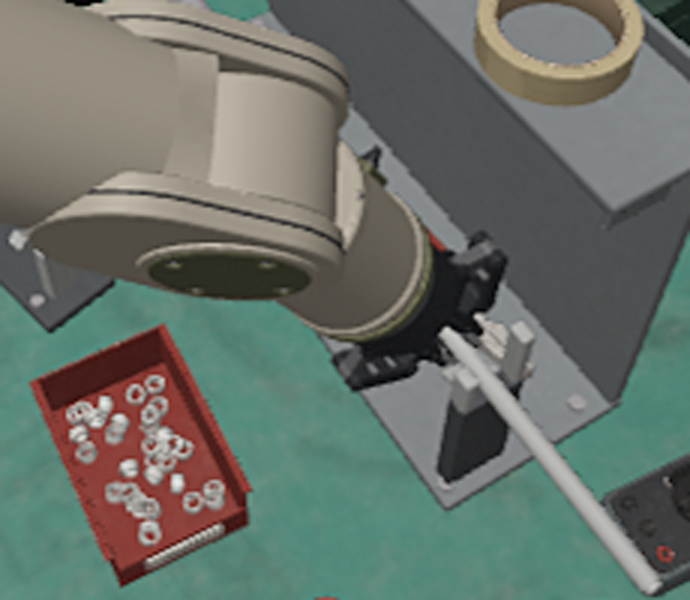

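View pics/t8.png

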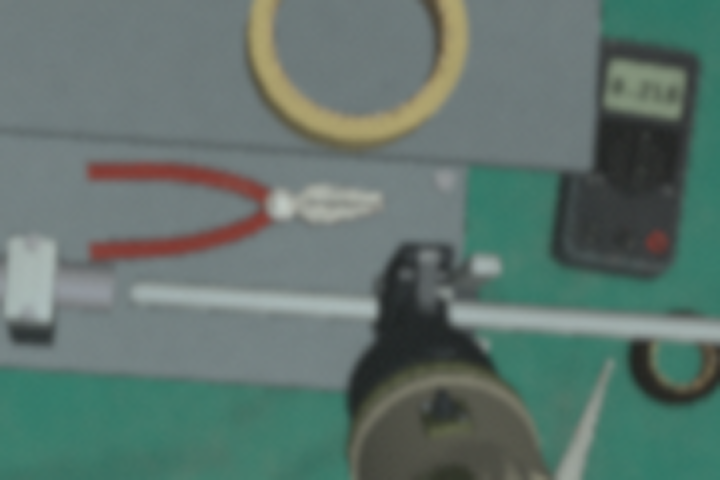

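```bash
python3 -m handwheel '[[[0.003,0,0,0,0,0,0],[0.004,0,0,0,0,0,0],[0.004,0.005,-0.009,0,0,0,0],[0.004,0.011,-0.02,0,0,0,0],[0.004,0.017,-0.031,0,0,0,0],[0.004,0.022,-0.041,0,0,0,0],[0.004,0.026,-0.048,0,0,0,0],[0.004,0.026,-0.048,0,0,0,0]]]' 60
python3 - <<'E'
from h import *
st()
i=manip.camera("side")[150:350,220:450];j=manip.camera("top")[110:230,300:480]
cv2.imwrite("pics/s9.png",cv2.resize(i,None,fx=3,fy=3,interpolation=2));cv2.imwrite("pics/t9.png",cv2.resize(j,None,fx=4,fy=4,interpolation=2))
E
```

```text
clock: 11.8
position: [0.6357, -0.1673, 0.1703]
ee_rot: [0.703, 0.667, 0.171, 0.18]
ft_force: [0.3, 0.1, -2.1]
grip_width: 0.141
t 11.8 tcp [ 0.6357 -0.1673  0.1703] grasp_rack [   0.4652 -150.303   186.6811] grasp_crad [ 124.144  -375.273   186.6811] zax [ 0.4803 -0.0253 -0.8768] xax [0.0531 0.9986 0.0003]
q [-0.5535  0.1708  0.8644  1.9573 -0.4139  0.6143  0.5029] F [ 0.2974  0.0546 -2.1289] w 0.012006863884823846
```

View pics/s9.png

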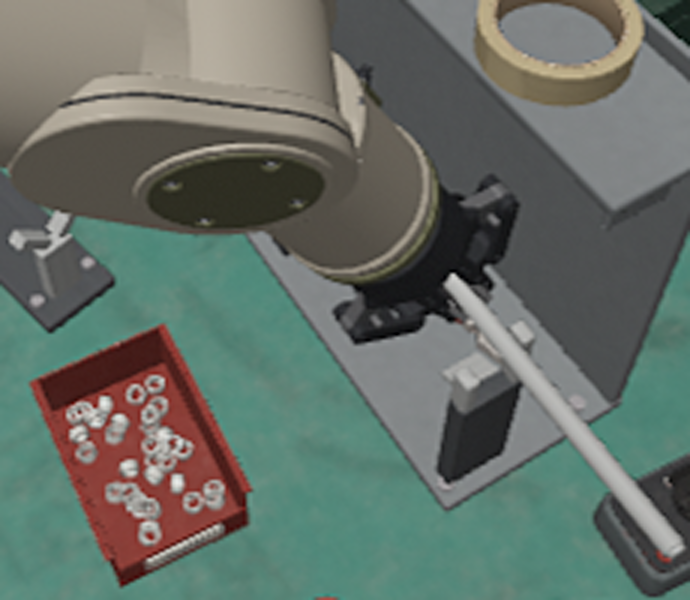

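View pics/t9.png

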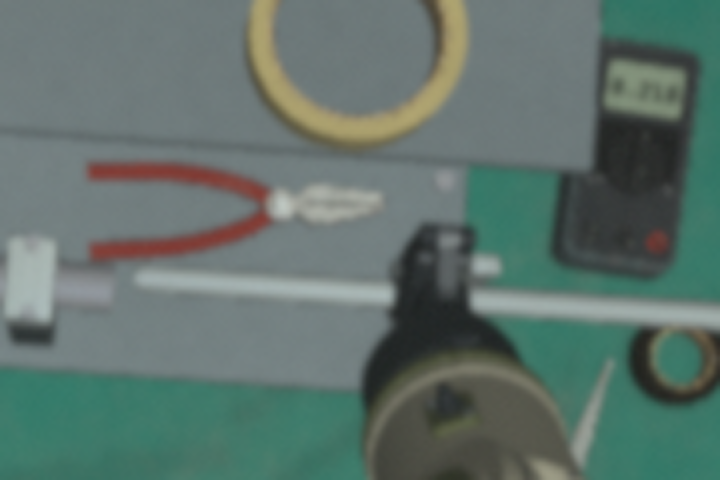

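```bash
python3 - <<'E'
from h import *
p,M,o=cur();g=p-pz*M[:,2];x=M[:,0]
for n,uv in (("top",cr(300,110,136,278,4)),("side",cr(220,150,670,546,3))):
    r=least_squares(lambda s:proj(n,g+s*x)[0]-uv,[0.]);print(n,r.x,r.fun)
E
python3 -m handwheel '[[[0,-0.01,-0.009,0,0,0,0],[0,-0.03,-0.025,0,0,0,0],[0,-0.05,-0.042,0,0,0,0],[0,-0.07,-0.058,0,0,0,0],[0,-0.09,-0.075,0,0,0,0],[0,-0.11,-0.091,0,0,0,0],[0,-0.118,-0.098,0,0,0,0],[0,-0.118,-0.098,0,0,0,0]]]' 60
python3 - <<'E'
from h import *
st()
rel(ck(0,28,200),CRA[2],0.0)
E
```

```text
top [0.1401] [ 0.0312 -0.4299]
side [-0.1931] [-0.2444  0.2016]
clock: 12.9
position: [0.485, -0.1593, 0.1989]
ee_rot: [0.703, 0.666, 0.171, 0.18]
ft_force: [0.8, -0.1, -3.4]
grip_width: 0.142
t 12.9 tcp [ 0.485  -0.1593  0.1989] grasp_rack [-150.4152 -150.0888  215.329 ] grasp_crad [ -22.6517 -340.4027  215.329 ] zax [ 0.4798 -0.025  -0.877 ] xax [0.0535 0.9986 0.0008]
q [-0.5011 -0.3783  0.6895  2.2326  0.2449  0.7161  0.0145] F [ 0.8355 -0.0767 -3.3742] w 0.012128274558334613
shift [ 0.3636 -0.072  -0.019 ] rot [ 0.4989  0.0578 -0.2291]
```

```bash
python3 -m handwheel '[[[0.01,-0.002,-0.002,0.04,0.005,-0.015,0],[0.03,-0.008,-0.005,0.1,0.01,-0.04,0],[0.06,-0.015,-0.01,0.17,0.02,-0.07,0],[0.095,-0.024,-0.015,0.24,0.03,-0.1,0],[0.13,-0.032,-0.02,0.31,0.035,-0.13,0],[0.165,-0.04,-0.023,0.37,0.042,-0.16,0],[0.195,-0.044,-0.025,0.42,0.05,-0.19,0],[0.205,-0.045,-0.025,0.44,0.05,-0.2,0]]]' 60
python3 - <<'E'
from h import *
st()
rel(ck(0,27,190),CRA[2],0.0)
E
```

```text
clock: 13.9
position: [0.4453, 0.0505, 0.1986]
ee_rot: [0.65, 0.759, 0.019, 0.021]
ft_force: [0.5, -0.8, -2.6]
grip_width: 0.14
t 13.9 tcp [0.4453 0.0505 0.1986] grasp_rack [-192.9927   57.2877  217.2997] grasp_crad [ -16.45   -128.7914  217.2997] zax [ 0.0573  0.0013 -0.9984] xax [-0.1541  0.988  -0.0076]
q [-0.7181 -0.1198  0.4668  2.0134  0.0723  1.1802 -0.1234] F [ 0.4555 -0.8163 -2.5808] w 0.011932801571797203
shift [0.1565 0.0099 0.0268] rot [ 0.0568  0.0083 -0.0253]
```

```bash
python3 -m handwheel '[[[0.015,0.001,0.001,0.01,0.001,-0.004,0],[0.04,0.003,0.004,0.02,0.003,-0.008,0],[0.07,0.005,0.008,0.03,0.005,-0.012,0],[0.1,0.007,0.013,0.04,0.007,-0.018,0],[0.13,0.009,0.02,0.05,0.008,-0.022,0],[0.15,0.01,0.025,0.057,0.008,-0.025,0],[0.157,0.01,0.027,0.057,0.008,-0.025,0],[0.157,0.01,0.027,0.057,0.008,-0.025,0]]]' 60
python3 - <<'E'
from h import *
st()
i=manip.camera("side");j=manip.camera("top")
cv2.imwrite("pics/sA.png",cv2.resize(i[120:270,100:310],None,fx=3.8,fy=3.8,interpolation=2));cv2.imwrite("pics/tA.png",cv2.resize(j[200:330,150:350],None,fx=4,fy=4,interpolation=2))
E
```

```text
clock: 14.9
position: [0.4325, 0.2045, 0.1717]
ee_rot: [0.642, 0.767, 0.0, 0.0]
ft_force: [-0.0, -1.6, -2.0]
grip_width: 0.141
t 14.9 tcp [0.4325 0.2045 0.1717] grasp_rack [-212.6792  210.5284  190.3614] grasp_crad [ -0.406   24.8734 190.3614] zax [ 0.0012  0.0001 -1.    ] xax [-0.1752  0.9845 -0.0002]
q [-0.8577  0.0432  0.3303  1.9325 -0.0146  1.1672 -0.3459] F [-0.0273 -1.5922 -2.016 ] w 0.012057522145620373
```

View pics/sA.png

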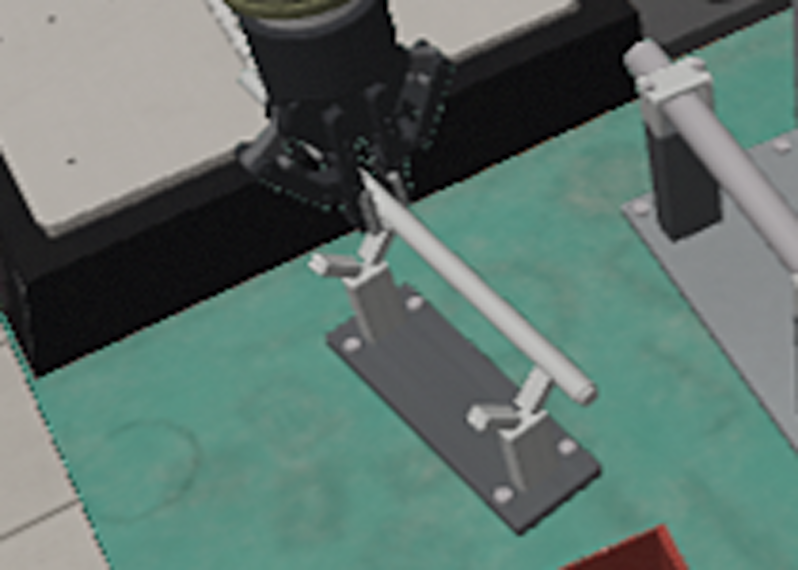

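View pics/tA.png

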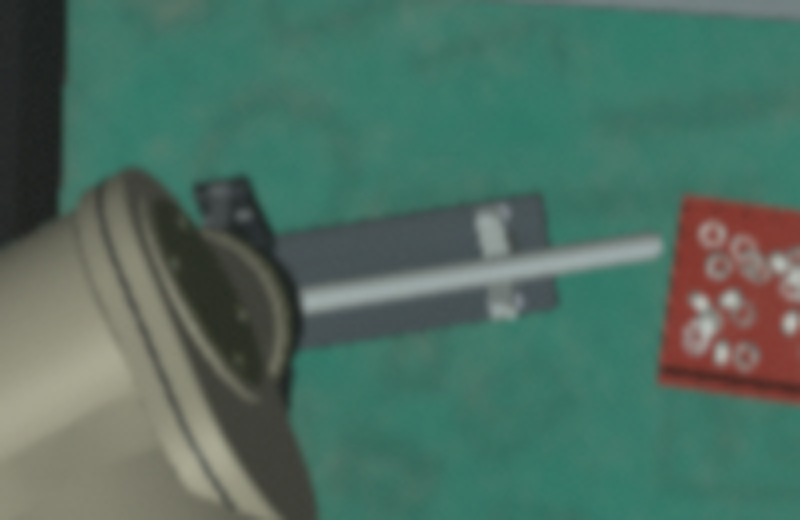

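Run:
```python
from h import *
for n,f,x0,y0,w,h in(("top","pics/top0.png",180,235,130,70),("side","pics/side0.png",170,160,130,100)):
    im=cv2.imread(f)[y0:y0+h,x0:x0+w];k=6;im=cv2.resize(im,None,fx=k,fy=k,interpolation=2)
    def dr(L,col):
        q=[proj(n,ck(*l))[0] for l in L];q=np.array([[ (u-x0+.5)*k-.5,(v-y0+.5)*k-.5] for u,v in q]).astype(int)
        cv2.polylines(im,[q.reshape(-1,1,2)],False,col,1)
    dr([(-35,-110,12),(35,-110,12),(35,110,12),(-35,110,12),(-35,-110,12)],(0,0,255))
    for y in(-92,-78,78,92): dr([(-23.5,y,104),(0,y,80),(23.5,y,104)],(0,255,255))
    for y in(-85,85): dr([(-27,y,113),(-27,y,110)],(255,0,0));dr([(27,y,113),(27,y,110)],(255,0,0))
    cv2.imwrite(f"pics/ov_{n}.png",im)
p,M,o=cur();g=p-pz*M[:,2];print(proj("top",g-.197*M[:,0]),cr(150,200,661,246,4),proj("side",g-.197*M[:,0]),cr(100,120,588,390,3.8))
```

```text
[[314.1294 260.3827]] (314.875, 261.125) [[254.4443 222.3598]] (254.3684210526316, 222.26315789473685)
```

View pics/ov_top.png

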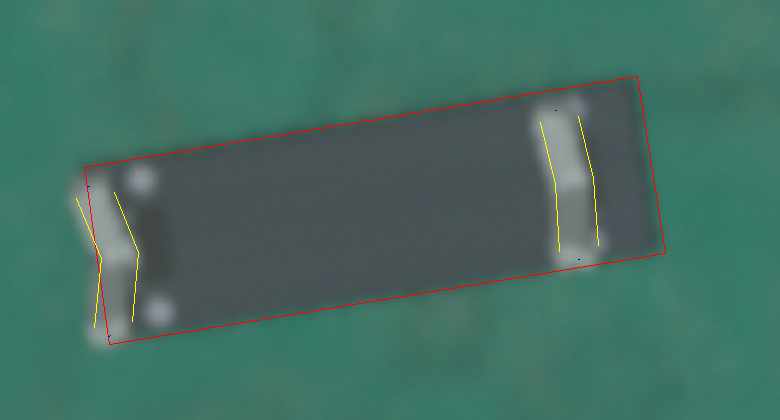

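View pics/ov_side.png

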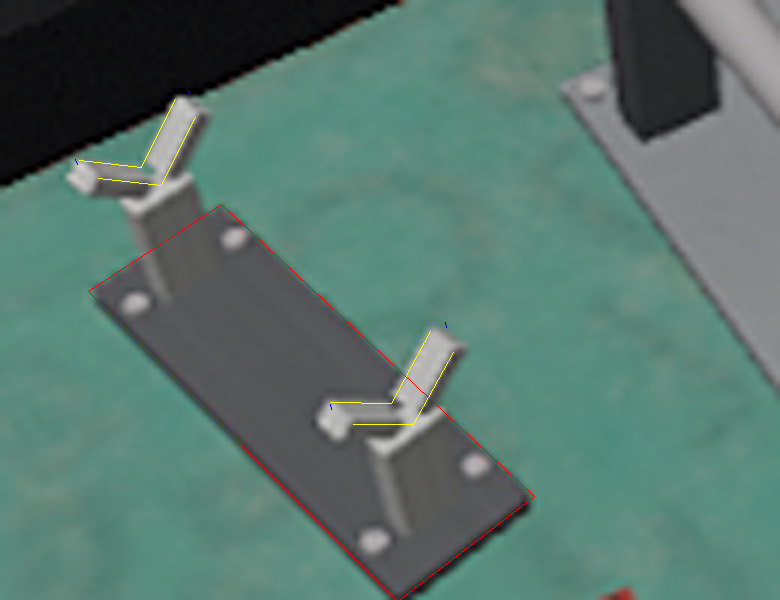

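```bash
python3 -m handwheel '[[[0.002,0,0.01,0,0,0,0],[0.002,0,0.025,0,0,0,0],[0.002,0,0.04,0,0,0,0],[0.002,0,0.055,0,0,0,0],[0.002,0,0.068,0,0,0,0],[0.002,0,0.077,0,0,0,0],[0.002,0,0.082,0,0,0,0],[0.002,0,0.083,0,0,0,0]]]' 60
python3 - <<'E'
from h import *
st()
i=manip.camera("side");j=manip.camera("top")
cv2.imwrite("pics/sB.png",cv2.resize(i[140:270,140:310],None,fx=4.5,fy=4.5,interpolation=2));cv2.imwrite("pics/tB.png",cv2.resize(j[220:310,200:340],None,fx=5.5,fy=5.5,interpolation=2))
E
```

```text
clock: 16.0
position: [0.4321, 0.207, 0.0886]
ee_rot: [0.642, 0.767, 0.001, 0.0]
ft_force: [0.0, -0.6, -0.4]
grip_width: 0.144
t 16.0 tcp [0.4321 0.207  0.0886] grasp_rack [-213.1407  213.0476  107.3498] grasp_crad [ -0.2763  27.4312 107.3498] zax [ 0.0012  0.0004 -1.    ] xax [-0.1756  0.9845  0.0002]
q [-0.8477  0.1477  0.3283  2.0183 -0.0568  0.9829 -0.3148] F [ 0.0155 -0.6456 -0.4422] w 0.012316941596901398
```

View pics/sB.png

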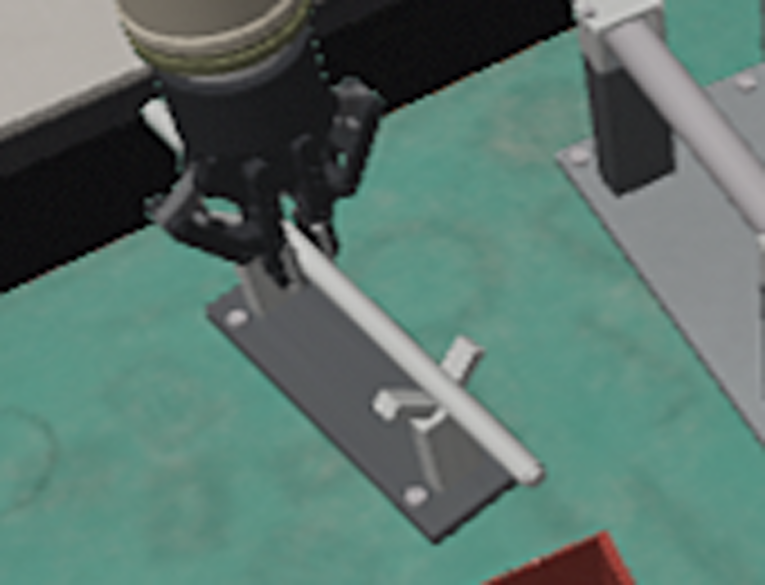

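View pics/tB.png

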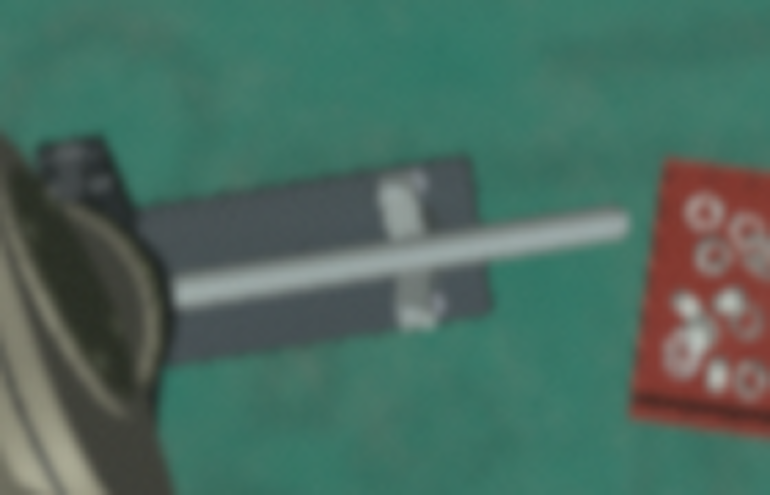

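```bash
python3 -m handwheel '[[[0,0,0.003,0,0,0,0],[0,0,0.006,0,0,0,0],[0,0,0.009,0,0,0,0],[0,0,0.011,0,0,0,0],[0,0,0.011,0,0,0,0]]]' 60
python3 -m handwheel '[[[0,0,0.0015,0,0,0,0],[0,0,0.003,0,0,0,0],[0,0,0.003,0,0,0,0]]]' 60
python3 -m handwheel '[[[0,0,0.001,0,0,0,0],[0,0,0.002,0,0,0,0],[0,0,0.002,0,0,0,0]]]' 60
python3 -c "
from h import *
st()"
```

```text
clock: 16.73
position: [0.432, 0.2069, 0.0776]
ee_rot: [0.642, 0.767, 0.0, 0.0]
ft_force: [-0.3, 0.0, -2.3]
grip_width: 0.137
clock: 17.1
position: [0.4322, 0.2071, 0.0747]
ee_rot: [0.642, 0.767, 0.001, 0.0]
ft_force: [0.3, 0.9, -1.8]
grip_width: 0.143
clock: 17.48
position: [0.4323, 0.2071, 0.0728]
ee_rot: [0.642, 0.767, 0.001, 0.0]
ft_force: [0.1, 0.2, -0.0]
grip_width: 0.137
t 17.48 tcp [0.4323 0.2071 0.0728] grasp_rack [-213.0247  213.1291   91.5371] grasp_crad [-0.1448 27.4839 91.5371] zax [ 0.0015  0.0006 -1.    ] xax [-0.1757  0.9844  0.0003]
q [-0.8443  0.1715  0.3268  2.0314 -0.0673  0.9471 -0.3061] F [ 0.119   0.2256 -0.0261] w 0.01173489947068135
```

Contact is beginning (force rises from −2 to 0). Nudge a little more.

```bash
python3 -m handwheel '[[[0,0,0.0005,0,0,0,0],[0,0,0.001,0,0,0,0],[0,0,0.001,0,0,0,0]]]' 40
python3 -m handwheel '[[[0,0,0.0005,0,0,0,0],[0,0,0.001,0,0,0,0],[0,0,0.001,0,0,0,0]]]' 40
python3 -c "
from h import *
st()"
```

```text
clock: 17.85
position: [0.4327, 0.2072, 0.0722]
ee_rot: [0.642, 0.767, 0.001, 0.001]
ft_force: [2.4, 0.6, 3.3]
grip_width: 0.142
clock: 18.23
position: [0.4332, 0.2074, 0.0716]
ee_rot: [0.642, 0.767, 0.002, 0.001]
ft_force: [2.5, 0.2, 6.4]
grip_width: 0.139
t 18.23 tcp [0.4332 0.2074 0.0716] grasp_rack [-212.1521  213.4059   90.2659] grasp_crad [ 0.7681 27.5528 90.2659] zax [ 0.0033  0.0016 -1.    ] xax [-0.1754  0.9845  0.001 ]
q [-0.8437  0.174   0.3269  2.0318 -0.0684  0.9423 -0.305 ] F [2.4759 0.2429 6.3764] w 0.011872766786742458
```

```bash
python3 -m handwheel '[[[0,0,0,0,0,0,0.018],[0,0,0,0,0,0,0.022],[0,0,0,0,0,0,0.03],[0,0,0,0,0,0,0.045],[0,0,0,0,0,0,0.045]]]' 20
python3 - <<'E'
from h import *
st()
i=manip.camera("side");j=manip.camera("top")
cv2.imwrite("pics/sC.png",cv2.resize(i[140:270,140:310],None,fx=4.5,fy=4.5,interpolation=2))
E
```

```text
clock: 18.85
position: [0.432, 0.207, 0.0707]
ee_rot: [0.642, 0.767, 0.0, 0.0]
ft_force: [0.2, -0.1, 0.2]
grip_width: 0.524
t 18.85 tcp [0.432  0.207  0.0707] grasp_rack [-213.2334  212.974    89.3877] grasp_crad [-0.3835 27.3809 89.3877] zax [ 0.001   0.0004 -1.    ] xax [-0.1756  0.9845  0.0002]
q [-0.8438  0.1747  0.3265  2.0333 -0.0687  0.9428 -0.305 ] F [ 0.1572 -0.0633  0.1879] w 0.0447363605519719
```

View pics/sC.png

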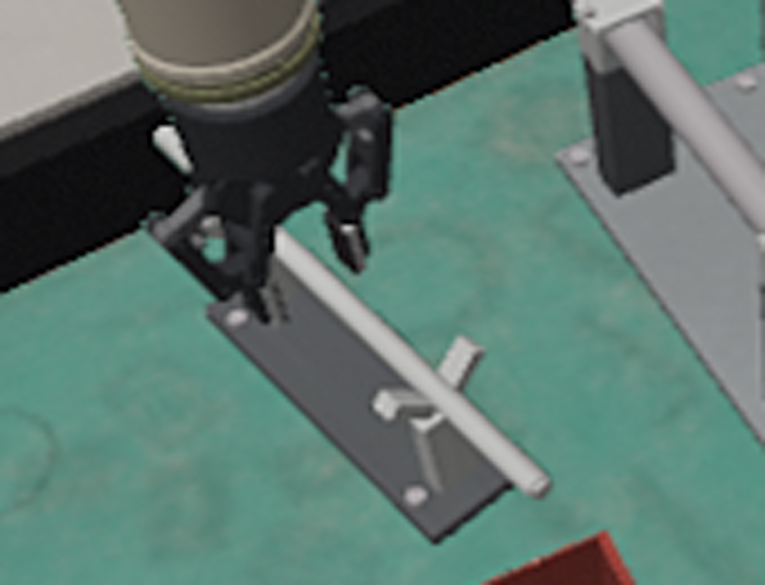

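```bash
python3 -m handwheel '[[[0,0,-0.01,0,0,0,0.045],[0,0,-0.03,0,0,0,0.045],[0,0,-0.06,0,0,0,0.045],[0,0,-0.1,0,0,0,0.045],[0,0,-0.14,0,0,0,0.045],[0,0,-0.18,0,0,0,0.045],[-0.02,-0.03,-0.2,0,0,0,0.045],[-0.04,-0.06,-0.2,0,0,0,0.045]]]' 20
python3 -m handwheel '[[[-0.05,0,0,0,0,0,0.045],[-0.1,0,0,0,0,0,0.045],[-0.15,0,0,0,0,0,0.045],[-0.2,0,0,0,0,0,0.045],[-0.25,0,0,0,0,0,0.045],[-0.25,0,0,0,0,0,0.045]]]' 20
python3 - <<'E'
from h import *
st()
i=manip.camera("side");j=manip.camera("top")
cv2.imwrite("pics/sDf.png",i);cv2.imwrite("pics/tDf.png",j)
cv2.imwrite("pics/sD.png",cv2.resize(i[140:270,140:310],None,fx=4.5,fy=4.5,interpolation=2));cv2.imwrite("pics/tD.png",cv2.resize(j[220:310,180:320],None,fx=5.5,fy=5.5,interpolation=2))
E
```

```text
clock: 19.95
position: [0.3799, 0.1566, 0.2729]
ee_rot: [0.642, 0.767, 0.002, 0.001]
ft_force: [0.3, -0.1, -0.4]
grip_width: 0.527
clock: 20.7
position: [0.4237, -0.0928, 0.2714]
ee_rot: [0.644, 0.765, 0.001, 0.001]
ft_force: [-0.5, 0.5, 0.2]
grip_width: 0.527
t 20.7 tcp [ 0.4237 -0.0928  0.2714] grasp_rack [-206.1831  -86.8456  290.1279] grasp_crad [ -62.3992 -266.0395  290.1279] zax [ 0.0024  0.0009 -1.    ] xax [-0.1693  0.9856  0.0005]
q [-0.6728 -0.2128  0.6925  1.899   0.1362  1.4066  0.1565] F [-0.5346  0.5061  0.2111] w 0.045021266942167786
```

View pics/sD.png

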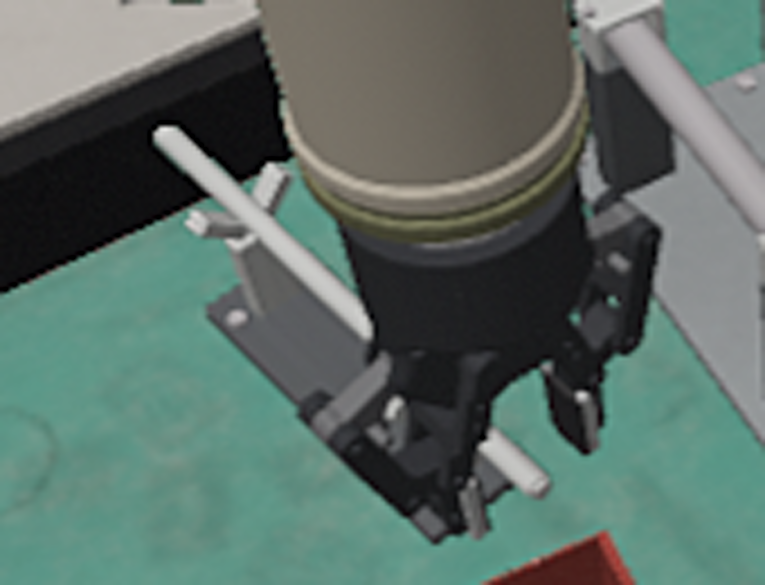

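View pics/tD.png

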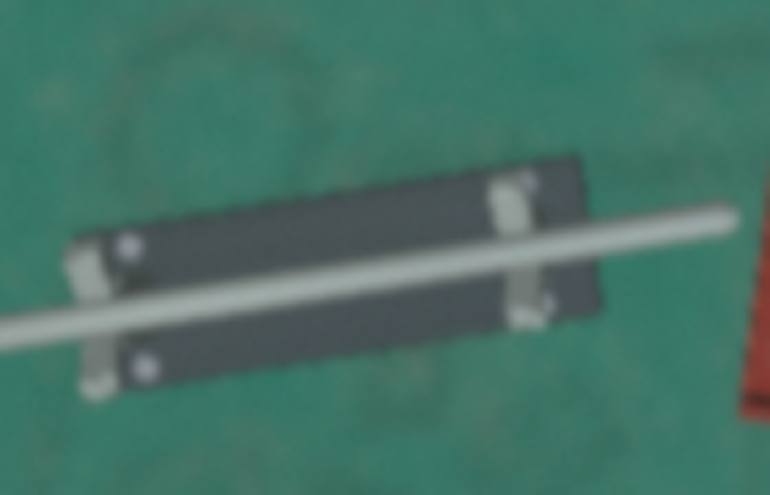

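View pics/sDf.png

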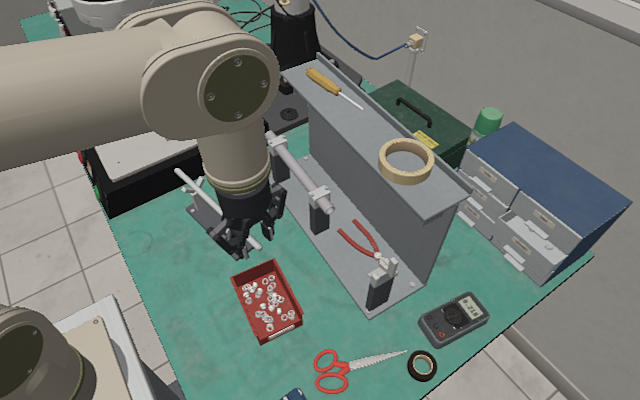

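Run:
```python
from h import *
j=cv2.imread("pics/tDf.png");cv2.imwrite("pics/tE.png",cv2.resize(j[250:310,150:230],None,fx=8,fy=8,interpolation=2))
```

```text
(no output)
```

View pics/tE.png

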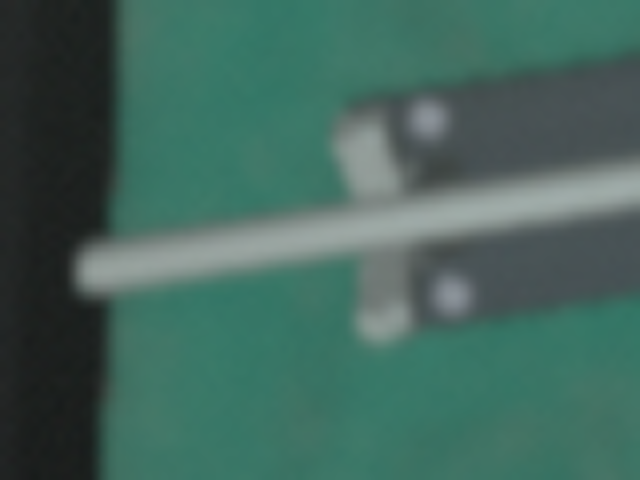

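Run:
```python
from h import *
a,ra=tri([("top",cr(150,250,76,272,8)),("side",cr(140,140,165,134,4.5))])
b,rb=tri([("top",cr(180,220,736,219,5.5)),("side",cr(140,140,540,488,4.5))])
print(a,ra,b,rb,np.linalg.norm(a-b))
m=(a+b)/2;c,s=np.cos(CRA[2]),np.sin(CRA[2]);d=m-[CRA[0],CRA[1],0]
print("mid in cradle",c*d[0]+s*d[1],-s*d[0]+c*d[1],m[2],"yaw diff",np.arctan2(-(a-b)[0],(a-b)[1])-CRA[2])
```

```text
[0.4079 0.3513 0.0835] [ 0.1599 -0.5031 -0.602   0.089 ] [0.4668 0.0118 0.0938] [ 0.0662 -0.1575 -0.1661  0.0271] 0.34467842732664045
mid in cradle 0.00031967229876316873 0.0014271987312578184 0.0886598361823557 yaw diff -0.008317561226703324
```

```bash
python3 -c "
from workcell import manip
print(manip.hand_in())"
```

```text
the job is handed in; nothing more can be done
None
```

The rod is out of the tube and lying in both notches of the V-rest, let go, and the job is handed in at about 21 s of the 62 s. The system gave no verdict.

**How it went:** I drew the rod out in three pulls of about 106, 110 and 62 mm, letting go and taking a new hold between them. Then I lifted it over the fork, straightened the hand while carrying it across, and lowered it in small steps. The force as it seated was about 6 to 8 N. After letting go I moved the hand well clear.

**Last checks, from the two cameras:**
- **Position:** the rod's middle is 0.3 mm to the side and 1.4 mm along from the centre of the rest, at a height of 88.7 mm against the 90 mm seat.
- **Angle:** it is 0.008 rad off the line of the notches.
- **Other things:** by eye, the bin, pliers, tape and screwdriver are where they were; I did not measure them.

**What disagreed:**
- **End of the third pull:** the hand touched the fork with about 12 N and stopped a few mm short of its target. The top view already showed the rod clear of the tube by roughly 9 mm, so I backed off slightly before lifting.
- **Camera fit of the V-rest:** the two cameras disagreed by 2 to 3 mm.
- **Rod length and end heights:** the camera length came out at 345 mm instead of 340, and the two end heights differed by 10 mm (84 and 94 mm). I took both as measurement noise, since the rod sits visibly in both notches.

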